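Make up two spindle kits from the bench stock

ROBOT

A 7-joint arm with a two-finger parallel gripper is mounted at the origin on the work surface. World frame = base frame: x ahead of the robot, y to its left, z up, the work surface at z = 0. Lengths are in mm, angles in rad, forces in N, time in s.
With the tool pointing down it reaches from about 425 to 950 mm from the base axis. Payload 4.7 kg.
Tool frame: the origin (TCP) lies at the very end of the fingers, on their centre line; the grasp point (between the pads) lies 19 mm behind it (manip.grip_point_offset is the distance from the TCP to the grasp point, in mm); z points along the fingers, y is the line along which they close (so a half turn about z gives the same grasp; the last joint's range is limited). The gripper opens to 85 mm and grips with 20 to 120 N. Pads are 22 mm wide; open, the fingers measure 114 mm over their backs; the gripper's body (76 mm by 85 mm) begins 54 mm behind the grasp point. The pads swing forward as they close: fully open they stand 13 mm farther back than shut.
Start: joints at [1.233, 0.469, -0.049, 1.532, 0.024, 1.141, -0.082], TCP at [205.19, -643.075, 231.335] pointing down, gripper open.
Joint ranges: [-2.59, 2.59], [-0.33, 1.99], [-1.39, 1.29], [0.1, 2.45], [-1.04, 4.18], [0.21, 1.99], [-2.66, 2.66]. Speed limits (rad/s): [2.57, 2.57, 3.14, 3.14, 3.14, 3.14, 3.14].

INTERFACE

Orientations are given as a 3x3 rotation matrix whose columns are the frame's x, y, z axes.
In Python, from station import manip gives the robot as it stands. The module is installed in compiled form; this text tells all that it offers.
- The arm moves only by the tool jog_arm, never from a script. Its argument "commands" is a list of rows, each a list of 6 numbers: the shift along the world's x, y, z in cm, then the turn, a rotation vector about the world's x, y, z in degrees. In form: [[dx, dy, dz, wx, wy, wz], ...]. A call has 1 to 20 rows; each row is the pose to reach, as a shift and turn from the pose commanded when the call began; what a row does not reach only later rows make up. A row lasts 1/10 s, in which the tool goes at most 50 mm and 8.59 degrees, less where a joint would pass 70% of its speed; a pose out of reach is approached as far as the arm can. A call with a gripper value outside its range is refused whole. "hand" is the opening, from 0 (shut) to 1 (fully open), set as the call begins (left out, the last holds). The fingers move at their own pace and stop on an object; "squeeze" is the grip in N (left out, the last holds). Time passes only in rows, so rows that repeat a pose let the fingers close. It gives the time, the measured TCP pose, the force, the opening and the grip force at its end, in the units of the state.
- manip.get_state(): the state, without advancing time (a new reading comes with each control period).
- manip.read_camera(name): name is "scene" or "top"; returns the picture (420x560x3 uint8, red, green, blue); there is no depth.
- manip.camera_params(name): a dict with "fx", "fy", "cx", "cy" (pixels), "R" (3x3) and "t" (3): a world point X has camera coordinates R X + t. Camera axes: x right, y down, z forward; pixel columns grow to the right and rows downward; lengths in mm; the calibration is good to about 2 mm. A picture is of the moment at which its call begins. camera_params takes no time and is no camera call.
- manip.finish_job(): hands the job in; it is judged then, once.
The state is a dict: "t": time; "q": joint angles; "dq": joint speeds; "tau": joint torques, N m; "tcp_pos": TCP position; "ee_rot": TCP orientation; "ft_force": force on the tool from outside, world axes, zero at the start; "torque": the same for the moment, N m; "opening": opening from 0.0 (shut) to 1.0 (fully open); "grip_force": force on a finger pad.
Only numpy, scipy, OpenCV 4.12 (cv2) and the standard library are available. Lean on these libraries where they do the work, as an engineer would, in place of code of your own. Each camera call takes 0.05 s, during which the arm holds its last target. There are 200 camera calls.

TASK

Make up the two kits from the five loose parts: the tray with three bays gets the pillow block, the large bearing and the stepped shaft; the tray with two bays gets the square clamp block and the small bearing. Put one part in each bay (any bay of the right tray), standing upright and flat on the tray's floor as it stood on the bench, set down rather than dropped. Leave the screw bin, the oil bottle and the screwdriver where they are.

Things in the scene. Friction and masses are not known exactly. Their poses are not given: they have to be found in the camera images.
- tray3: Kit tray with three bays in a row, 80 x 232 mm, fixed to the bench. White plastic, 12 mm high, open on top, floor and walls 4 mm thick, bays 72 x 72 mm inside. Origin: centre of its underside, on the bench. x runs across the row, y along the row of bays, z up; bay centres at y = -76, 0 and +76 mm, bay floor at z = 4 mm.
- tray2: Kit tray with two bays in a row, 80 x 156 mm, fixed to the bench. White plastic, 12 mm high, open on top, floor and walls 4 mm thick, bays 72 x 72 mm inside. Origin: centre of its underside, on the bench. x runs across the row, y along the row of bays, z up; bay centres at y = -38 and +38 mm, bay floor at z = 4 mm.
- bearing_large: Large bearing: steel ring with a dark seal band on top, lying flat, outside diameter 60 mm, bore 28 mm, 34 mm high, about 0.5 kg. Origin: centre of its underside, z up the bore.
- bearing_small: Small bearing: the same look, outside diameter 46 mm, bore 20 mm, 34 mm high, about 0.28 kg. Origin: centre of its underside, z up the bore.
- pillow_block: Pillow block: grey casting, flat foot 62 (its x) x 46 (its y) x 12 mm high, on it a round-topped housing 44 (x) x 28 mm (y) up to z = 52 mm; shaft hole along y. Grip the two flat housing faces, 28 mm apart across y. To lie flat, its foot must be within about 10 degrees of square with the bay (any quarter turn). Origin: centre of its underside, z up. About 0.35 kg.
- clamp_block: Square clamp block: aluminium, 48 x 48 mm (x, y), 36 mm high, with an upright 20 mm hole through its middle. Origin: centre of its underside, x and y square to its sides, z up. About 0.2 kg.
- shaft: Stepped shaft standing on end: steel, foot disc 48 mm diameter and 12 mm high, then 28 mm diameter up to z = 42 mm, then 18 mm diameter up to z = 60 mm. Origin: centre of its underside, z up the axis. About 0.3 kg.
- screw_bin: Bystander: blue open plastic bin of screws, 100 x 130 mm, 60 mm high, beside the work to the robot's right. Origin: centre of its underside. Leave alone.
- oil_bottle: Bystander: grey plastic bottle, 52 mm diameter, 130 mm tall, standing to the robot's left. Origin: centre of its underside. Leave alone.
- screwdriver: Bystander: screwdriver lying on the bench beyond the trays, along its own x, about 0.2 m long, 26 mm high, handle to -x; origin under the handle's front end. Leave alone.

How it is judged (in metres and radians):
At the end, for the whole second after the job is handed in: Each part in a bay of its own in its right tray: centre within 15 mm of a bay centre along tray x and y, underside on the bay floor (1 to 7.5 mm above the tray underside), tilt under 0.1 rad, at rest; bystanders within 30 mm of their starts (x of pillow_block in the frame of tray3 between -0.015 and 0.015 m and z of pillow_block in the frame of tray3 between 0.001 and 0.0075 m and (y of pillow_block in the frame of tray3 between -0.091 and -0.061 m or y of pillow_block in the frame of tray3 between -0.015 and 0.015 m or y of pillow_block in the frame of tray3 between 0.061 and 0.091 m) and angle between each of pillow_block, bearing_large, shaft, clamp_block, bearing_small's own z axis and vertical below 0.1 rad and linear speed of each of pillow_block, bearing_large, shaft, clamp_block, bearing_small below 0.02 m/s and angular speed of each of pillow_block, bearing_large, shaft, clamp_block, bearing_small below 0.3 rad/s and x of bearing_large in the frame of tray3 between -0.015 and 0.015 m and z of bearing_large in the frame of tray3 between 0.001 and 0.0075 m and (y of bearing_large in the frame of tray3 between -0.091 and -0.061 m or y of bearing_large in the frame of tray3 between -0.015 and 0.015 m or y of bearing_large in the frame of tray3 between 0.061 and 0.091 m) and x of shaft in the frame of tray3 between -0.015 and 0.015 m and z of shaft in the frame of tray3 between 0.001 and 0.0075 m and (y of shaft in the frame of tray3 between -0.091 and -0.061 m or y of shaft in the frame of tray3 between -0.015 and 0.015 m or y of shaft in the frame of tray3 between 0.061 and 0.091 m) and x of clamp_block in the frame of tray2 between -0.015 and 0.015 m and z of clamp_block in the frame of tray2 between 0.001 and 0.0075 m and (y of clamp_block in the frame of tray2 between -0.053 and -0.023 m or y of clamp_block in the frame of tray2 between 0.023 and 0.053 m) and x of bearing_small in the frame of tray2 between -0.015 and 0.015 m and z of bearing_small in the frame of tray2 between 0.001 and 0.0075 m and (y of bearing_small in the frame of tray2 between -0.053 and -0.023 m or y of bearing_small in the frame of tray2 between 0.023 and 0.053 m) and distance of each of screw_bin, oil_bottle, screwdriver from where it was at the start of the episode below 0.03 m); the robot touches nothing.
It fails at once if a bystander (screw bin, oil bottle or screwdriver) is moved more than 30 mm (distance of any of screw_bin, oil_bottle, screwdriver from where it was at the start of the episode above 0.03 m).
It fails at once if a part is dropped (out of the fingers and faster than 0.7 m/s, a fall of 25 mm) ((linear speed of bearing_large above 0.7 m/s and contact force between the fingers and bearing_large below 0.05 N) or (linear speed of bearing_small above 0.7 m/s and contact force between the fingers and bearing_small below 0.05 N) or (linear speed of pillow_block above 0.7 m/s and contact force between the fingers and pillow_block below 0.05 N) or (linear speed of clamp_block above 0.7 m/s and contact force between the fingers and clamp_block below 0.05 N) or (linear speed of shaft above 0.7 m/s and contact force between the fingers and shaft below 0.05 N)).
It also fails if it takes over 128 s, if anything falls off the work surface, if the arm or the gripper's body presses on something with over 40 N, if the wrist force passes 120 N, or if a joint passes its speed limit or range.

## Working session

There is one attempt and no reset: what is moved stays moved. The work goes in short steps, Python scripts to look and compute and a tool call to move; the robot and the scene stay as the last step left them, time stands still between calls to the robot, and variables do not carry over. Pictures are saved under pics/ and viewed, at most 14 in all, crops included, and the job is handed in when it is done.

Besides the shell and the picture viewer there is one more tool, called by a JSON object that holds its "name" and its "arguments", one argument or row to a line. jog_arm: Moves the arm, as the interface text tells. Its arguments: {"type":"object","properties":{"commands":{"type":"array"},"hand":{"type":"number"},"squeeze":{"type":"number"}},"required":["commands"]}

```bash
mkdir -p pics; python3 - <<'E'
from station import manip
import cv2,numpy as np
for n in("scene","top"):
    im=manip.read_camera(n); cv2.imwrite(f"pics/{n}0.png",im[:,:,::-1])
    p=manip.camera_params(n); print(n,{k:np.round(v,3).tolist() for k,v in p.items()})
    print("centre",(-np.array(p['R']).T@p['t']).round())
s=manip.get_state(); print(s['t'],s['tcp_pos'],np.round(s['ee_rot'],3).tolist(),s['opening'],manip.grip_point_offset)
E
```

```text
scene {'fx': 407.144, 'fy': 407.144, 'cx': 277.484, 'cy': 213.727, 'R': [[-0.388, 0.921, -0.007], [0.719, 0.298, -0.628], [-0.577, -0.249, -0.778]], 't': [228.404, -387.411, 1527.138]}
centre [1248.  285.  947.]
top {'fx': 513.926, 'fy': 513.926, 'cx': 281.06, 'cy': 207.896, 'R': [[0.004, -1.0, -0.01], [-0.997, -0.003, -0.081], [0.081, 0.01, -0.997]], 't': [-17.533, 585.945, 1386.512]}
centre [ 472.  -30. 1429.]
0.1 [ 205.04116915 -642.54912224  230.36824542] [[0.953, 0.304, -0.001], [0.304, -0.953, 0.002], [-0.0, -0.002, -1.0]] 1.0019021126128016 18.700000000000003
```

View pics/scene0.png

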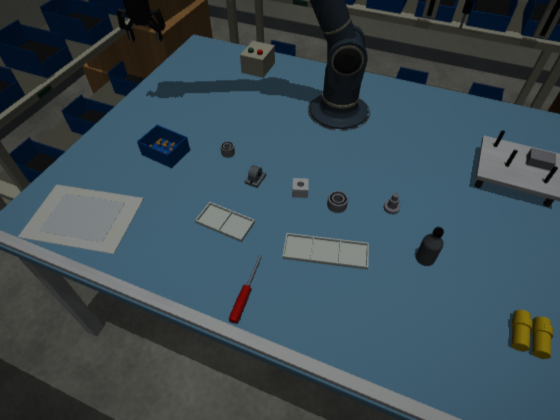

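View pics/top0.png

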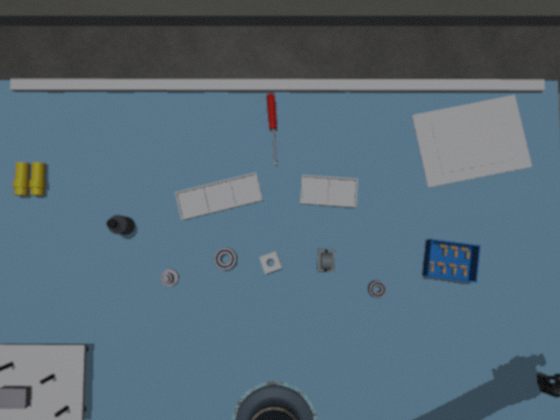

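The scene view shows small bearing (228,149), pillow block (256,175), clamp (301,187), large bearing (338,201), shaft (393,203), tray2 (225,221) and tray3 (326,250). In the top view they are at (376,288), (325,260), (270,262), (226,259), (170,277), (329,191) and (219,197). Next I segment and zoom.

```bash
cat > h.py <<'E'
from station import manip
import cv2,numpy as np
P={n:manip.camera_params(n) for n in("scene","top")}
def ray(n,uv):
    p=P[n];R=np.array(p['R']);c=-R.T@np.array(p['t'])
    return c,R.T@np.array([(uv[0]-p['cx'])/p['fx'],(uv[1]-p['cy'])/p['fy'],1])
def onz(n,uv,z):
    c,d=ray(n,uv); return c+d*(z-c[2])/d[2]
def tri(a,b):   # scene pixel a, top pixel b -> point, ray miss
    c1,d1=ray("scene",a);c2,d2=ray("top",b)
    s=np.linalg.lstsq(np.c_[d1,-d2],c2-c1,rcond=None)[0]
    x,y=c1+s[0]*d1,c2+s[1]*d2
    return (x+y)/2,np.linalg.norm(x-y)
def mask(im,k=None):  # not bench-blue
    f=im.astype(float)+1; sat=f[:,:,2]/f[:,:,0]
    return sat
E
python3 - <<'E'
from h import *
t=cv2.imread("pics/top0.png");s=cv2.imread("pics/scene0.png")
def z(im,x0,x1,y0,y1,k,n):
    c=np.clip(im[y0:y1,x0:x1]*1.5,0,255).astype(np.uint8)
    cv2.imwrite(n,cv2.resize(c,None,fx=k,fy=k,interpolation=cv2.INTER_CUBIC))
z(t,155,393,168,303,3.3,"pics/tz.png"); z(s,190,410,130,275,3.6,"pics/sz.png")
for n,im in(("top",t),("scene",s)):
    f=im.astype(float)+1; r=f[:,:,0]/f[:,:,2]  # blue/red
    print(n,"bench B/R",np.median(r[200:300,200:380]), "at", im[240,300])
    m=((r<1.35)).astype(np.uint8)
    k,l,st,ce=cv2.connectedComponentsWithStats(m,connectivity=4)
    for i in range(1,k):
        x,y,w,h,a=st[i]
        if 40<a<5000 and 130<y+h/2<305 and 150<x<410: print(x,y,w,h,a,ce[i].round(1))
E
```

```text
top bench B/R 1.5384615384615385 at [135 117  88]
174 172 89 49 2607 [218.3 195.8]
299 174 60 34 1768 [328.5 190.7]
214 247 23 24 371 [224.9 258.4]
317 249 18 24 388 [325.3 260.1]
259 251 23 23 358 [270.  262.2]
160 268 19 19 274 [169.  277.3]
368 280 19 18 238 [376.8 288.7]
scene bench B/R 1.7611940298507462 at [135 140 135]
221 142 13 15 174 [227.1 149. ]
245 165 21 22 279 [254.7 176. ]
292 178 17 20 306 [300.2 187.1]
328 191 20 22 355 [337.2 201.2]
384 193 16 21 238 [392.3 204.2]
195 202 60 40 1296 [224.8 221. ]
282 233 87 36 2263 [326.2 250.4]
229 256 32 68 493 [241.7 299. ]
```

View pics/tz.png

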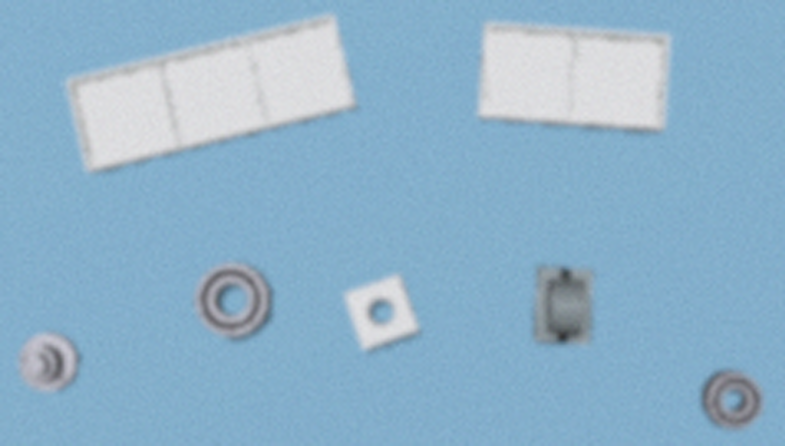

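View pics/sz.png

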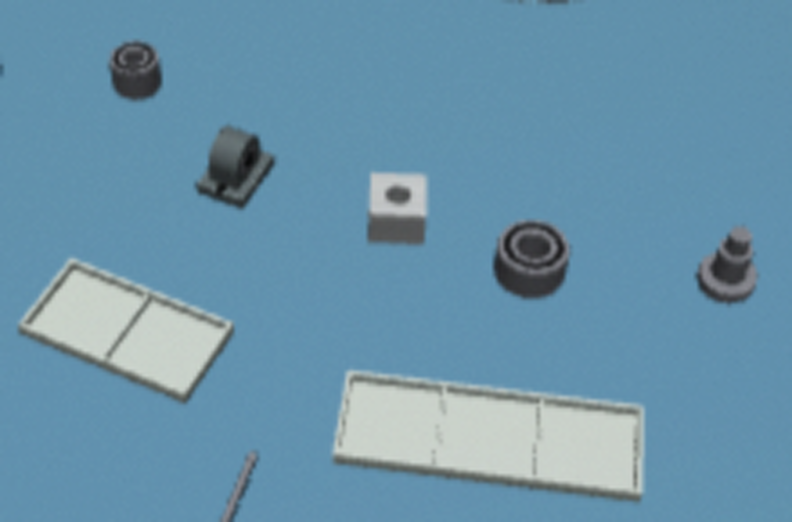

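Zooms: top-view bore centres are clear for the bearings and clamp (tz 233,300; 732,399; 381,312), the shaft tip leans left to (41,361) and the pillow block's shaft hole runs along image vertical (axis nubs at 565,272 and 565,335). Tray corners are sharp in both views. Now I triangulate.

```bash
python3 - <<'E'
from h import *
T=lambda x,y:(155+(x+.5)/3.3-.5,168+(y+.5)/3.3-.5)
S=lambda x,y:(190+(x+.5)/3.6-.5,130+(y+.5)/3.6-.5)
F={"small top":((134,57),(732,399)),"large top":((533,243),(233,300)),"clamp top":((398,194),(381,312)),
"shaft tip":((740,234),(41,361)),"shaft foot":((728,272),(49,361)),"t3 A":((350,373),(354,105))}
F.pop("t3 A")
# scene left = -y ; scene near(bottom)= +x
F.update({"t3 rim -y far":((348,374),(333,15)) if 0 else ((348,374),(354,105)),"t3 rim +y near-base":((642,407),(88,171)),
"t3 +x+y":((641,489),(68,79)),"t3 +x-y":((335,454),(333,15)),
"t2 -x-y":((72,261),(663,129)),"t2 -x+y":((231,325),(479,117)),"t2 +x+y":((185,393),(486,23)),"t2 +x-y":((21,325),(669,36))})
for k,(a,b) in F.items():
    p,e=tri(S(*a),T(*b)); print(k,p.round(1),"miss",round(e,1))
t=cv2.imread("pics/top0.png").astype(float)+1
t=cv2.resize(t,None,fx=4,fy=4,interpolation=cv2.INTER_CUBIC)
r=t[:,:,0]/t[:,:,2]
m=((cv2.GaussianBlur(r,(0,0),2)<1.3)).astype(np.uint8)
cs,_=cv2.findContours(m,cv2.RETR_EXTERNAL,cv2.CHAIN_APPROX_NONE)
for c in cs:
    (x,y),_,_=cv2.minAreaRect(c); a=cv2.contourArea(c)
    if a<2000 or not(150*4<x<395*4 and 165*4<y<305*4): continue
    for z in ([6,12] if a>20000 else [17,34]):
        q=np.array([onz("top",((u[0]+.5)/4-.5,(u[1]+.5)/4-.5),z)[:2] for u in c[:,0]]).astype(np.float32)
        (cx,cy),wh,an=cv2.minAreaRect(q); print(z,"ctr",round(cx,1),round(cy,1),"size",np.round(wh,1),"ang",round(an,1))
E
```

```text
small top [ 369.6 -273.    37.4] miss 2.5
large top [447.2 134.6  37.3] miss 0.0
clamp top [438.2  12.9  37.6] miss 1.2
shaft tip [397.8 287.2  62.7] miss 4.4
shaft foot [395.7 289.6  14.3] miss 0.2
t3 rim -y far [610.6  37.4  10.2] miss 1.3
t3 rim +y near-base [554.1 259.9  12.5] miss 1.5
t3 +x+y [630.7 277.7  18.5] miss 0.0
t3 +x-y [686.1  56.4  13.4] miss 0.6
t2 -x-y [ 591.1 -221.5   10.4] miss 0.4
t2 -x+y [601.1 -68.2  10. ] miss 2.5
t2 +x+y [679.5 -72.6  14.5] miss 0.4
t2 +x-y [ 669.  -226.1   12.8] miss 1.1
17 ctr 367.0 -276.2 size [48.1 46.5] ang 89.5
34 ctr 368.3 -273.2 size [47.6 45.9] ang 89.5
17 ctr 395.4 289.6 size [48.1 48.7] ang 0.3
34 ctr 396.3 285.8 size [47.6 48.1] ang 0.3
17 ctr 437.5 14.0 size [53.  52.5] ang 19.3
34 ctr 437.9 13.5 size [52.3 51.9] ang 19.3
17 ctr 443.5 -136.6 size [45.9 61.3] ang 86.8
34 ctr 443.9 -135.3 size [45.4 60.6] ang 86.8
17 ctr 447.4 137.8 size [62.4 62. ] ang 34.3
34 ctr 447.6 135.8 size [61.6 61.2] ang 34.3
6 ctr 636.0 -147.0 size [160.3  85.1] ang 86.1
12 ctr 635.3 -146.5 size [159.7  84.8] ang 86.1
6 ctr 620.8 159.7 size [ 85.3 236.9] ang 14.1
12 ctr 620.2 158.9 size [ 84.9 235.9] ang 14.1
```

Measured tops are about 37, 37, 37 and 63 mm against the stated 34, 34, 36 and 60, and the tray rims are 10–18 mm, so they agree apart from a bias of about +3 mm. Sizes, reach and both tray centres are consistent. I start with the small bearing.

{"name": "jog_arm", "arguments": {
  "commands": [
    [16.3,37.0,0,0,0,68.4],
    [16.3,37.0,0,0,0,68.4],
    [16.3,37.0,0,0,0,68.4],
    [16.3,37.0,0,0,0,68.4],
    [16.3,37.0,0,0,0,68.4],
    [16.3,37.0,0,0,0,68.4],
    [16.3,37.0,0,0,0,68.4],
    [16.3,37.0,0,0,0,68.4],
    [16.3,37.0,0,0,0,68.4],
    [16.3,37.0,0,0,0,68.4],
    [16.3,37.0,-4,0,0,68.4],
    [16.3,37.0,-8,0,0,68.4],
    [16.3,37.0,-12,0,0,68.4],
    [16.3,37.0,-15,0,0,68.4],
    [16.3,37.0,-15,0,0,68.4]
  ],
  "hand": 1,
  "squeeze": 60
}}

```text
t: 1.6
tcp_pos: [364.5, -273.2, 77.7]
ee_rot: [[0.072, 0.997, -0.008], [0.997, -0.072, 0.005], [0.004, -0.008, -1.0]]
ft_force: [-0.5, -0.3, 0.4]
opening: 0.999
grip_force: 0.0
```

{"name": "jog_arm", "arguments": {
  "commands": [
    [0,0,-1,0,0,0],
    [0,0,-2,0,0,0],
    [0,0,-3,0,0,0],
    [0,0,-3,0,0,0],
    [0,0,-3,0,0,0],
    [0,0,-3,0,0,0]
  ]
}}

```text
t: 2.2
tcp_pos: [368.6, -273.3, 51.8]
ee_rot: [[0.068, 0.998, 0.001], [0.998, -0.068, -0.001], [-0.001, 0.001, -1.0]]
ft_force: [-0.2, 0.3, 0.2]
opening: 1.002
grip_force: 0.0
```

```bash
python3 - <<'E'
from h import *
t=manip.read_camera("top")[:,:,::-1]; s=manip.read_camera("scene")[:,:,::-1]
print(manip.get_state()['tcp_pos'])
a=cv2.resize(t[248:328,326:426],None,fx=4,fy=4,interpolation=cv2.INTER_CUBIC)
b=cv2.resize(s[109:189,177:277],None,fx=4,fy=4,interpolation=cv2.INTER_CUBIC)
cv2.imwrite("pics/g1.png",np.clip(np.hstack([a,b])*1.6,0,255))
E
```

```text
[ 368.52837593 -273.25845011   51.80489872][ WARN:0@0.989] global loadsave.cpp:1063 imwrite_ Unsupported depth image for selected encoder is fallbacked to CV_8U.
```

View pics/g1.png

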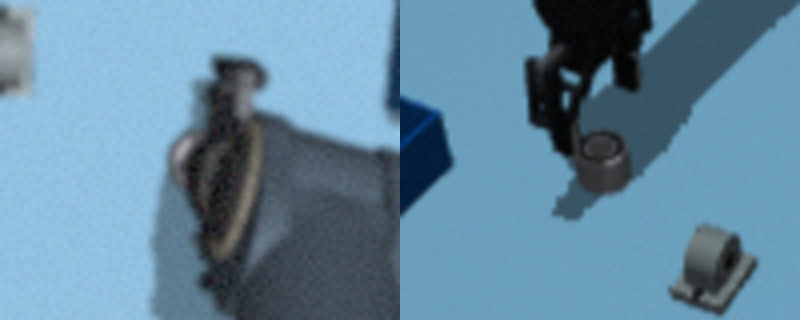

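The gripper straddles the small bearing along x (scene crop: finger at 565,150, bearing at 603,160), so I descend and close.

{"name": "jog_arm", "arguments": {
  "commands": [
    [0,0,-1,0,0,0],
    [0,0,-2,0,0,0],
    [0,0,-3,0,0,0],
    [0,0,-4,0,0,0],
    [0,0,-4.4,0,0,0],
    [0,0,-4.4,0,0,0],
    [0,0,-4.4,0,0,0]
  ]
}}

```text
t: 3.0
tcp_pos: [368.3, -273.0, 7.3]
ee_rot: [[0.068, 0.998, 0.0], [0.998, -0.068, 0.0], [0.0, 0.0, -1.0]]
ft_force: [0.4, -0.7, 0.1]
opening: 1.001
grip_force: 0.0
```

{"name": "jog_arm", "arguments": {
  "commands": [
    [0,0,0,0,0,0],
    [0,0,0,0,0,0],
    [0,0,0,0,0,0],
    [0,0,0,0,0,0],
    [0,0,0,0,0,0],
    [0,0,0,0,0,0],
    [0,0,0,0,0,0],
    [0,0,0,0,0,0],
    [0,0,0,0,0,0],
    [0,0,0,0,0,0]
  ],
  "hand": 0
}}

```text
t: 4.0
tcp_pos: [368.1, -273.2, 8.1]
ee_rot: [[0.069, 0.998, -0.0], [0.998, -0.069, -0.001], [-0.001, 0.0, -1.0]]
ft_force: [-0.7, 0.3, 6.9]
opening: 0.525
grip_force: 60.2
```

{"name": "jog_arm", "arguments": {
  "commands": [
    [0,0,1,0,0,0],
    [0,0,3,0,0,0],
    [0,0,5,0,0,0],
    [2,0.7,7,0,0,0],
    [5,1.7,8,0,0,0],
    [8,2.7,8,0,0,0],
    [11,3.7,8,0,0,0],
    [14,4.7,8,0,0,0],
    [17,5.7,8,0,0,0],
    [20,6.7,8,0,0,0],
    [23,7.8,8,0,0,0],
    [25.5,8.6,7,0,0,0],
    [26.4,8.9,5,0,0,0],
    [26.4,8.9,4,0,0,0],
    [26.4,8.9,3,0,0,0],
    [26.4,8.9,2,0,0,0],
    [26.4,8.9,2,0,0,0],
    [26.4,8.9,2,0,0,0]
  ]
}}

```text
t: 5.8
tcp_pos: [631.8, -184.6, 27.5]
ee_rot: [[0.069, 0.998, -0.0], [0.998, -0.069, -0.0], [-0.0, -0.0, -1.0]]
ft_force: [-0.3, 1.3, -2.3]
opening: 0.521
grip_force: 62.1
```

{"name": "jog_arm", "arguments": {
  "commands": [
    [0.1,0,-0.5,0,0,0],
    [0.1,0,-1.0,0,0,0],
    [0.1,0,-1.3,0,0,0],
    [0.1,0,-1.5,0,0,0],
    [0.1,0,-1.6,0,0,0],
    [0.1,0,-1.6,0,0,0],
    [0.1,0,-1.6,0,0,0]
  ]
}}

```text
t: 6.5
tcp_pos: [632.9, -184.1, 12.2]
ee_rot: [[0.068, 0.998, -0.001], [0.998, -0.068, -0.0], [-0.0, -0.001, -1.0]]
ft_force: [-5.5, -0.2, 5.7]
opening: 0.525
grip_force: 62.8
```

{"name": "jog_arm", "arguments": {
  "commands": [
    [0,0,0,0,0,0],
    [0,0,0,0,0,0],
    [0,0,0,0,0,0],
    [0,0,0,0,0,0],
    [0,0,1,0,0,0],
    [0,0,2.5,0,0,0],
    [0,0,5,0,0,0]
  ],
  "hand": 0.8
}}

```text
t: 7.2
tcp_pos: [632.5, -183.9, 61.7]
ee_rot: [[0.068, 0.998, -0.002], [0.998, -0.068, 0.001], [0.001, -0.002, -1.0]]
ft_force: [0.6, -0.2, 0.4]
opening: 0.804
grip_force: 0.0
```

{"name": "jog_arm", "arguments": {
  "commands": [
    [0,0,4,0,0,0],
    [-5,5,5,0,0,6],
    [-9,9,5,0,0,12],
    [-13,13,5,0,0,18],
    [-16,16.5,5,0,0,23.2],
    [-18,18.5,5,0,0,23.2],
    [-19.5,19.8,5,0,0,23.2],
    [-19.5,19.8,3,0,0,23.2],
    [-19.5,19.8,0,0,0,23.2],
    [-19.5,19.8,-2,0,0,23.2],
    [-19.5,19.8,-4,0,0,23.2],
    [-19.5,19.8,-5.4,0,0,23.2],
    [-19.5,19.8,-5.4,0,0,23.2],
    [-19.5,19.8,-5.4,0,0,23.2]
  ],
  "hand": 1
}}

```text
t: 8.6
tcp_pos: [439.0, 14.1, 8.3]
ee_rot: [[-0.331, 0.944, 0.002], [0.944, 0.331, -0.0], [-0.001, 0.002, -1.0]]
ft_force: [0.5, 0.8, 0.6]
opening: 1.002
grip_force: 0.0
```

{"name": "jog_arm", "arguments": {
  "commands": [
    [0,0,0,0,0,0],
    [0,0,0,0,0,0],
    [0,0,0,0,0,0],
    [0,0,0,0,0,0],
    [0,0,0,0,0,0],
    [0,0,0,0,0,0],
    [0,0,0,0,0,0],
    [0,0,0,0,0,0]
  ],
  "hand": 0
}}

```text
t: 9.4
tcp_pos: [438.6, 13.8, 8.3]
ee_rot: [[-0.33, 0.944, 0.001], [0.944, 0.33, -0.001], [-0.001, 0.001, -1.0]]
ft_force: [-1.1, -0.4, 7.4]
opening: 0.554
grip_force: 61.6
```

{"name": "jog_arm", "arguments": {
  "commands": [
    [0,0,1,0,0,0],
    [0,0,3,0,0,0],
    [0,0,5,0,0,0],
    [2,-1.2,7,0,0,-3],
    [5,-3,8,0,0,-7],
    [8,-4.9,8,0,0,-11],
    [11,-6.7,8,0,0,-15],
    [14,-8.5,8,0,0,-19],
    [17,-10.4,8,0,0,-23.2],
    [19,-11.6,7,0,0,-23.2],
    [20,-12.2,5,0,0,-23.2],
    [20,-12.2,4,0,0,-23.2],
    [20,-12.2,3,0,0,-23.2],
    [20,-12.2,2,0,0,-23.2],
    [20,-12.2,2,0,0,-23.2],
    [20,-12.2,2,0,0,-23.2]
  ]
}}

```text
t: 11.0
tcp_pos: [637.9, -107.6, 27.6]
ee_rot: [[0.067, 0.998, -0.0], [0.998, -0.067, 0.0], [0.0, -0.0, -1.0]]
ft_force: [-0.0, -0.2, -1.6]
opening: 0.551
grip_force: 62.4
```

{"name": "jog_arm", "arguments": {
  "commands": [
    [0,0,-0.5,0,0,0],
    [0,0,-1.0,0,0,0],
    [0,0,-1.3,0,0,0],
    [0,0,-1.5,0,0,0],
    [0,0,-1.6,0,0,0],
    [0,0,-1.6,0,0,0],
    [0,0,-1.6,0,0,0]
  ]
}}

```text
t: 11.7
tcp_pos: [637.9, -108.1, 12.4]
ee_rot: [[0.068, 0.998, -0.001], [0.998, -0.068, -0.001], [-0.001, -0.001, -1.0]]
ft_force: [-4.1, 1.1, 5.2]
opening: 0.549
grip_force: 63.4
```

{"name": "jog_arm", "arguments": {
  "commands": [
    [0,0,0,0,0,0],
    [0,0,0,0,0,0],
    [0,0,0,0,0,0],
    [0,0,0,0,0,0],
    [0,0,1,0,0,0],
    [0,0,2.5,0,0,0],
    [0,0,5,0,0,0],
    [0,0,8,0,0,0],
    [0,0,8,0,0,0]
  ],
  "hand": 0.8
}}

```text
t: 12.6
tcp_pos: [641.8, -108.0, 97.4]
ee_rot: [[0.068, 0.998, 0.01], [0.998, -0.068, -0.001], [-0.0, 0.01, -1.0]]
ft_force: [0.9, 0.4, -0.6]
opening: 0.796
grip_force: 0.0
```

{"name": "jog_arm", "arguments": {
  "commands": [
    [-3,4,0,0,0,4],
    [-6.5,8,0,0,0,8],
    [-10,12.5,0,0,0,12],
    [-13,16.5,0,0,0,18],
    [-16,20.5,0,0,0,18],
    [-18,23,0,0,0,18],
    [-19,24.4,0,0,0,18],
    [-19,24.4,0,0,0,18],
    [-19,24.4,-3,0,0,18],
    [-19,24.4,-5,0,0,18],
    [-19,24.4,-7,0,0,18],
    [-19,24.4,-8.4,0,0,18],
    [-19,24.4,-8.4,0,0,18],
    [-19,24.4,-8.4,0,0,18]
  ],
  "hand": 1
}}

```text
t: 14.0
tcp_pos: [448.8, 135.7, 7.6]
ee_rot: [[-0.243, 0.97, 0.0], [0.97, 0.243, 0.0], [-0.0, 0.0, -1.0]]
ft_force: [-0.2, 0.5, -0.1]
opening: 1.003
grip_force: 0.0
```

{"name": "jog_arm", "arguments": {
  "commands": [
    [0,0,0,0,0,0],
    [0,0,0,0,0,0],
    [0,0,0,0,0,0],
    [0,0,0,0,0,0],
    [0,0,0,0,0,0],
    [0,0,0,0,0,0],
    [0,0,0,0,0,0],
    [0,0,0,0,0,0]
  ],
  "hand": 0
}}

```text
t: 14.8
tcp_pos: [448.5, 135.8, 8.8]
ee_rot: [[-0.243, 0.97, 0.001], [0.97, 0.243, -0.001], [-0.001, 0.001, -1.0]]
ft_force: [-3.1, -1.6, 10.0]
opening: 0.689
grip_force: 62.0
```

{"name": "jog_arm", "arguments": {
  "commands": [
    [0,0,1,0,0,0],
    [0,0,3,0,0,0],
    [0,0,5,0,0,0],
    [2,0.3,7,0,0,0],
    [5,0.7,8,0,0,0],
    [8,1.1,8,0,0,0],
    [11,1.5,8,0,0,0],
    [14,1.9,8,0,0,0],
    [16,2.2,7,0,0,0],
    [17.2,2.3,5,0,0,0],
    [17.2,2.3,4,0,0,0],
    [17.2,2.3,3,0,0,0],
    [17.2,2.3,2,0,0,0],
    [17.2,2.3,1.5,0,0,0],
    [17.2,2.3,1,0,0,0],
    [17.2,2.3,0.7,0,0,0],
    [17.2,2.3,0.5,0,0,0],
    [17.2,2.3,0.4,0,0,0],
    [17.2,2.3,0.4,0,0,0],
    [17.2,2.3,0.4,0,0,0]
  ]
}}

```text
t: 16.8
tcp_pos: [620.2, 159.0, 13.0]
ee_rot: [[-0.244, 0.97, 0.001], [0.97, 0.244, -0.001], [-0.001, 0.0, -1.0]]
ft_force: [-4.4, -2.0, 6.3]
opening: 0.685
grip_force: 66.8
```

{"name": "jog_arm", "arguments": {
  "commands": [
    [0,0,0,0,0,0],
    [0,0,0,0,0,0],
    [0,0,0,0,0,0],
    [0,0,0,0,0,0],
    [0,0,1,0,0,0],
    [0,0,2.5,0,0,0],
    [0,0,5,0,0,0],
    [0,0,8,0,0,0],
    [0,0,9,0,0,0],
    [0,0,9,0,0,0]
  ],
  "hand": 0.9
}}

```text
t: 17.8
tcp_pos: [621.6, 159.5, 104.1]
ee_rot: [[-0.243, 0.97, 0.005], [0.97, 0.243, 0.001], [0.0, 0.005, -1.0]]
ft_force: [0.4, -0.0, -0.4]
opening: 0.901
grip_force: 0.0
```

{"name": "jog_arm", "arguments": {
  "commands": [
    [-4,2.3,0,0,0,0],
    [-8,4.7,0,0,0,0],
    [-12,7,0,0,0,0],
    [-16,9.4,0,0,0,0],
    [-19,11.1,0,0,0,0],
    [-21,12.3,0,0,0,0],
    [-22.4,13.1,0,0,0,0],
    [-22.4,13.1,0,0,0,0],
    [-22.4,13.1,0,0,0,0],
    [-22.4,13.1,-2,0,0,0],
    [-22.4,13.1,-4,0,0,0],
    [-22.4,13.1,-6,0,0,0],
    [-22.4,13.1,-7.5,0,0,0],
    [-22.4,13.1,-8.6,0,0,0],
    [-22.4,13.1,-8.6,0,0,0],
    [-22.4,13.1,-8.6,0,0,0]
  ],
  "hand": 1
}}

```text
t: 19.4
tcp_pos: [396.8, 289.8, 15.4]
ee_rot: [[-0.243, 0.97, 0.0], [0.97, 0.243, 0.0], [0.0, 0.0, -1.0]]
ft_force: [-0.3, 0.7, -0.6]
opening: 1.002
grip_force: 0.0
```

{"name": "jog_arm", "arguments": {
  "commands": [
    [0,0,0,0,0,0],
    [0,0,0,0,0,0],
    [0,0,0,0,0,0],
    [0,0,0,0,0,0],
    [0,0,0,0,0,0],
    [0,0,0,0,0,0],
    [0,0,0,0,0,0],
    [0,0,0,0,0,0],
    [0,0,0,0,0,0],
    [0,0,0,0,0,0]
  ],
  "hand": 0
}}

```text
t: 20.4
tcp_pos: [396.2, 290.0, 15.9]
ee_rot: [[-0.243, 0.97, 0.001], [0.97, 0.243, -0.0], [-0.0, 0.0, -1.0]]
ft_force: [-0.7, -0.6, 5.2]
opening: 0.306
grip_force: 58.6
```

{"name": "jog_arm", "arguments": {
  "commands": [
    [0,0,1,0,0,0],
    [0,0,3,0,0,0],
    [0,0,5,0,0,0],
    [2.5,-0.7,7,0,0,0],
    [6,-1.7,8,0,0,0],
    [10,-2.8,8,0,0,0],
    [14,-3.9,8,0,0,0],
    [17,-4.7,8,0,0,0],
    [19.3,-5.4,7,0,0,0],
    [20.5,-5.7,5,0,0,0],
    [20.5,-5.7,4,0,0,0],
    [20.5,-5.7,3,0,0,0],
    [20.5,-5.7,2,0,0,0],
    [20.5,-5.7,1.5,0,0,0],
    [20.5,-5.7,1,0,0,0],
    [20.5,-5.7,0.7,0,0,0],
    [20.5,-5.7,0.5,0,0,0],
    [20.5,-5.7,0.4,0,0,0],
    [20.5,-5.7,0.4,0,0,0],
    [20.5,-5.7,0.4,0,0,0]
  ]
}}

```text
t: 22.4
tcp_pos: [601.2, 233.1, 20.0]
ee_rot: [[-0.243, 0.97, 0.0], [0.97, 0.243, 0.0], [0.0, 0.0, -1.0]]
ft_force: [-1.6, -1.5, 3.3]
opening: 0.304
grip_force: 59.9
```

{"name": "jog_arm", "arguments": {
  "commands": [
    [0,0,0,0,0,0],
    [0,0,0,0,0,0],
    [0,0,0,0,0,0],
    [0,0,0,0,0,0],
    [0,0,0,0,0,0],
    [0,0,1,0,0,0],
    [0,0,2.5,0,0,0],
    [0,0,5,0,0,0],
    [0,0,8,0,0,0],
    [0,0,9,0,0,0],
    [0,0,9,0,0,0]
  ],
  "hand": 0.7
}}

```text
t: 23.5
tcp_pos: [602.5, 233.7, 112.2]
ee_rot: [[-0.243, 0.97, 0.005], [0.97, 0.243, 0.002], [0.001, 0.005, -1.0]]
ft_force: [0.8, -0.7, -0.3]
opening: 0.7
grip_force: 0.0
```

{"name": "jog_arm", "arguments": {
  "commands": [
    [-1.8,-4.2,0,0,0,8],
    [-3.6,-8.4,0,0,0,16],
    [-5.4,-12.6,0,0,0,24],
    [-7.2,-16.8,0,0,0,32],
    [-9,-21,0,0,0,40],
    [-10.8,-25.2,0,0,0,48],
    [-12.6,-29.4,0,0,0,56],
    [-14.2,-33.5,0,0,0,64],
    [-15.3,-36,0,0,0,72.7],
    [-15.8,-37,0,0,0,72.7],
    [-15.8,-37,0,0,0,72.7],
    [-15.8,-37,-2,0,0,72.7],
    [-15.8,-37,-3,0,0,72.7],
    [-15.8,-37,-3,0,0,72.7],
    [-15.8,-37,-3,0,0,72.7]
  ],
  "hand": 1
}}

```text
t: 25.0
tcp_pos: [443.7, -135.7, 79.4]
ee_rot: [[-0.999, 0.054, 0.0], [0.054, 0.999, 0.001], [0.0, 0.001, -1.0]]
ft_force: [-0.7, -1.2, 0.6]
opening: 1.001
grip_force: 0.0
```

{"name": "jog_arm", "arguments": {
  "commands": [
    [0,-0.1,-1,0,0,0],
    [0,-0.1,-3,0,0,0],
    [0,-0.1,-4.5,0,0,0],
    [0,-0.1,-5.5,0,0,0],
    [0,-0.1,-6.1,0,0,0],
    [0,-0.1,-6.1,0,0,0],
    [0,-0.1,-6.1,0,0,0]
  ]
}}

```text
t: 25.7
tcp_pos: [443.6, -138.0, 18.7]
ee_rot: [[-0.998, 0.056, 0.001], [0.056, 0.998, -0.0], [-0.001, -0.0, -1.0]]
ft_force: [0.3, -0.3, -0.3]
opening: 1.001
grip_force: 0.0
```

{"name": "jog_arm", "arguments": {
  "commands": [
    [0,0,0,0,0,0],
    [0,0,0,0,0,0],
    [0,0,0,0,0,0],
    [0,0,0,0,0,0],
    [0,0,0,0,0,0],
    [0,0,0,0,0,0],
    [0,0,0,0,0,0],
    [0,0,0,0,0,0],
    [0,0,0,0,0,0],
    [0,0,0,0,0,0]
  ],
  "hand": 0
}}

```text
t: 26.7
tcp_pos: [443.3, -138.3, 18.7]
ee_rot: [[-0.998, 0.056, 0.0], [0.056, 0.998, -0.001], [-0.0, -0.001, -1.0]]
ft_force: [-1.3, 0.0, 5.7]
opening: 0.317
grip_force: 59.8
```

{"name": "jog_arm", "arguments": {
  "commands": [
    [0,0,1,0,0,0],
    [0,0,3,0,0,0],
    [0,0,5,0,0,0],
    [1.5,1.7,7,0,0,-7],
    [3.5,4,8,0,0,-14],
    [5.7,6.5,8,0,0,-21],
    [7.9,9,8,0,0,-28],
    [10.1,11.5,8,0,0,-35],
    [12.3,14,8,0,0,-42],
    [14.5,16.5,8,0,0,-49],
    [16.5,19,8,0,0,-56],
    [18.2,20.8,8,0,0,-63],
    [19.1,21.8,8,0,0,-70],
    [19.5,22.3,8,0,0,-72.7],
    [19.5,22.3,6.5,0,0,-72.7],
    [19.5,22.3,5,0,0,-72.7],
    [19.5,22.3,4,0,0,-72.7],
    [19.5,22.3,3,0,0,-72.7],
    [19.5,22.3,2,0,0,-72.7],
    [19.5,22.3,2,0,0,-72.7]
  ]
}}

```text
t: 28.7
tcp_pos: [636.9, 84.3, 36.4]
ee_rot: [[-0.243, 0.97, -0.003], [0.97, 0.243, -0.0], [0.0, -0.003, -1.0]]
ft_force: [-0.1, 0.2, -4.8]
opening: 0.319
grip_force: 60.2
```

{"name": "jog_arm", "arguments": {
  "commands": [
    [0.1,0,-0.5,0,0,0],
    [0.1,0,-1.0,0,0,0],
    [0.1,0,-1.3,0,0,0],
    [0.1,0,-1.5,0,0,0],
    [0.1,0,-1.6,0,0,0],
    [0.1,0,-1.6,0,0,0],
    [0.1,0,-1.6,0,0,0]
  ]
}}

```text
t: 29.4
tcp_pos: [639.2, 85.0, 22.8]
ee_rot: [[-0.244, 0.97, 0.0], [0.97, 0.244, -0.0], [-0.0, 0.0, -1.0]]
ft_force: [-1.6, 0.1, 0.7]
opening: 0.321
grip_force: 60.5
```

{"name": "jog_arm", "arguments": {
  "commands": [
    [0,0,0,0,0,0],
    [0,0,0,0,0,0],
    [0,0,0,0,0,0],
    [0,0,0,0,0,0],
    [0,0,0,0,0,0],
    [0,0,1,0,0,0],
    [0,0,2.5,0,0,0],
    [0,0,5,0,0,0],
    [0,0,9,0,0,0],
    [-4,0,13,0,0,0],
    [-9,0,16,0,0,0],
    [-14,0,18,0,0,0],
    [-18,0,20,0,0,0],
    [-18,0,20,0,0,0],
    [-18,0,20,0,0,0]
  ],
  "hand": 0.7
}}

```text
t: 30.9
tcp_pos: [458.8, 85.2, 224.6]
ee_rot: [[-0.244, 0.97, 0.005], [0.97, 0.244, -0.002], [-0.003, 0.004, -1.0]]
ft_force: [0.1, -0.8, 0.5]
opening: 0.704
grip_force: 0.0
```

```bash
python3 - <<'E'
from h import *
t=manip.read_camera("top")[:,:,::-1]; s=manip.read_camera("scene")[:,:,::-1]
a=cv2.resize(t[165:225,165:365],None,fx=4,fy=4,interpolation=cv2.INTER_CUBIC)
b=cv2.resize(s[190:272,185:385],None,fx=4,fy=4,interpolation=cv2.INTER_CUBIC)
cv2.imwrite("pics/end.png",np.clip(np.vstack([a,b])*1.3,0,255).astype(np.uint8))
E
```

```text
(no output)
```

View pics/end.png

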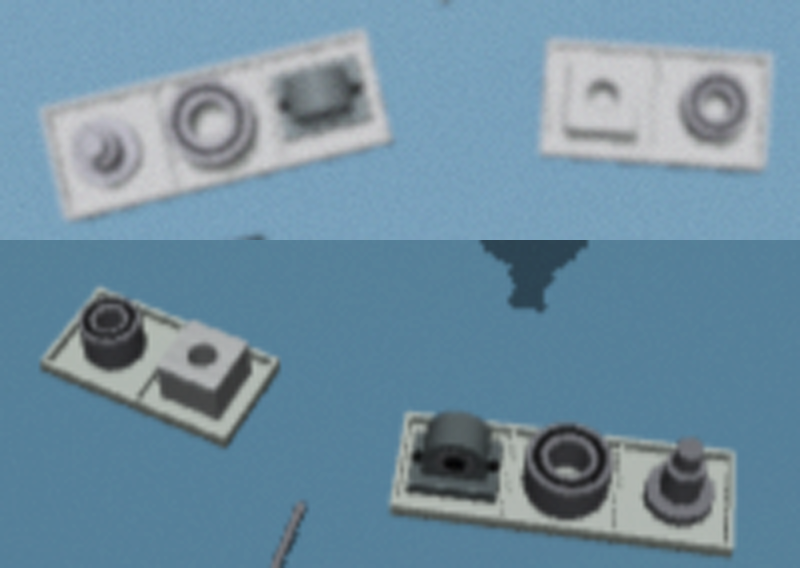

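All five parts stand flat and near the centres of their bays. In the top crop the shaft is at (107,152), the large bearing at (213,125), the pillow block at (323,100), the clamp at (602,95) and the small bearing at (713,107). The arm is clear of everything.

```bash
python3 -c "
from station import manip
print(manip.finish_job())"
```

```text
the job is handed in; nothing more can be done
None
```

I placed all five parts in bays of their right trays and handed the job in at about 31 s of the 128 s allowed; a final camera check showed every part flat and near its bay centre, but the hand-in returned no verdict.

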